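# Hold the cash box unlocked

### The job

Take the key with the round bow out of the wooden key rack and push it fully home into the lock on the cash box's lid, wiggling it past the sticky pins. Then turn it a quarter turn clockwise (seen from above) as far as it goes, and finish while still holding the key turned: the lock is sprung, so do not let go. Leave the other two keys in the rack and do not disturb the small things lying about.

Things in the scene. Friction and masses are not known exactly. Their poses are not given: they have to be found in the camera images.
- key_round_bow (a point): Centre of the bow of the steel key to use: a flat round disc 32 mm across, 10 mm thick, with a dark spot high in it. The key stands upright, blade down; grip the bow across its thickness. Axes: x through the thickness, y along the width, z up, away from the blade. A stem 14 mm wide runs to the shoulder, 26 mm below this point. Half a turn about z changes nothing. 40 g.
- key_round_tip (a point): Tip of that key, 64 mm below the bow's centre, same axes. From the tip up: a flat blade 24 mm long, 4 mm thick (x) and 16 mm wide (y), its last 8 mm tapering to 7 mm; then a round neck 4.4 mm thick and 14 mm long up to the shoulder.
- key_square_bow (a point): Centre of the bow of a second key, not to be used: a flat square bow 30 x 30 mm, 10 mm thick, with a dark spot; otherwise the same as the round one.
- key_oblong_bow (a point): Centre of the bow of a third key, not to be used: a flat low oblong bow 40 mm wide, 16 mm high, 10 mm thick; otherwise the same.
- key_rack: Fixed wooden block 46 mm (x) x 200 mm (y) x 46 mm high; origin at the centre of its underside. Three upright slots 65 mm apart in a row along its y; one key hangs in each, in any order, its shoulder on the block's top, its width along the rack's y. Bow centres are 26 mm above the top. A key must rise 40 mm to come out.
- cashbox: Fixed grey steel cash box, 140 mm (x) x 190 mm (y) x 75 mm high, lid shut; origin at the centre of its underside, front (with the bolt) towards its -x. On the lid, 20 mm ahead of the middle, sits a square steel lock plate, 52 x 52 mm, its face 85 mm above the table; it is fixed and 8 mm thick, and the turning plug lies under it.
- lock_mouth (a point): Centre of the keyway's mouth, level with the lock plate's face. Axes: z up, keyway along y. The mouth, 22.6 x 10.6 mm, narrows in 3 mm to a slot 17.6 mm (y) x 5.6 mm (x). The key goes straight down. Fully home its tip meets a solid bottom 34 mm below this point (bow centre 30 mm above it); only within 2 mm of that is the neck in the plate and the key free to turn.
- lock_plug (a joint): Angle of the plug, rad: 0 at rest (in line with the slot), growing clockwise seen from above to its stop at 1.571. A spring turns it back (0.03 N m at 0, 0.09 at the stop). The key has about 0.1 rad of play. In it two sticky sprung pins stand into the keyway from its ends; the tip meets them about 19 and 26 mm deep, and they yield to a push of 4 to 12 N.
- eraser_b_c (a point): Small white-and-green eraser 22 x 50 x 12 mm lying loose, a bystander; its centre.
- marker_b_c (a point): Slate felt marker 131 mm long, 18 mm thick lying loose, a bystander; its centre.
- clip_b_c (a point): Black bulldog clip 32 x 50 x 12 mm lying loose, a bystander; its centre.
- loupe_b_c (a point): Black loupe, 42 mm across and 43 mm high standing loose, a bystander; its centre.
Not all that is in view belongs to the job. Leave any purple look-alike of the part that bears key_round_bow alone.

How it is judged:
On the way, in this order (a step that is already met when the one before it is completed fails the run):
1. the round-bowed key is fully home in the lock, not yet turned (z of key_round_tip in the frame of lock_mouth below -0.0315 m and horizontal distance between key_round_tip and lock_mouth below 0.004 m and angle between key_round_bow's own z axis and vertical below 0.15 rad and value of joint lock_plug below 0.5 rad), for 0.1 s.
2. the key has turned the lock a quarter (value of joint lock_plug above 1.3 rad), for 0.3 s.
At the end, for the whole second after the job is handed in: Key tip at least 30 mm below the lock plate's face and within 5 mm of the keyway's axis; plug turned more than 1.3 rad (75 degrees) through the last second; fingers still on the key (over 1 N); the other two keys within 20 mm of where they stood (value of joint lock_plug above 1.3 rad and z of key_round_tip in the frame of lock_mouth below -0.03 m and horizontal distance between key_round_tip and lock_mouth below 0.005 m and contact force between the fingers and key_round above 1 N and distance of each of key_square_bow, key_oblong_bow from where it was at the start of the episode below 0.02 m); the arm keeps its last pose, push and grip.
It fails at once if a bystander was disturbed (moved more than 30 mm) (distance of any of eraser_b_c, marker_b_c, clip_b_c, loupe_b_c from where it was at the start of the episode above 0.03 m).
It fails at once if another key was taken out of its slot (distance of any of key_square_bow, key_oblong_bow from where it was at the start of the episode above 0.035 m).
It also fails if it takes over 48 s, if anything falls off the work surface, if the arm or the gripper's body presses on something with over 40 N, if the wrist force passes 120 N, or if a joint passes its speed limit or range.

### The arm

A 6-joint arm with a two-finger parallel gripper is mounted at the origin on the work surface; the furniture and walls round the work are solid. World frame = base frame: x ahead of the robot, y to its left, z up, the work surface at z = 0. Lengths are in m, angles in rad, forces in N, time in s.
With the tool pointing down it reaches from about 0.35 to 0.875 m from the base axis. Payload 4.2 kg.
Tool frame: the origin (TCP) lies at the very end of the fingers, on their centre line; the grasp point (between the pads) lies behind it (r.hold_point_z is the z of the grasp point in the tool frame, in m); z points along the fingers, y is the line along which they close (so a half turn about z gives the same grasp; the last joint's range is limited). The gripper opens to 85 mm and grips with 20 to 120 N. Pads are 22 mm wide; open, the fingers measure 114 mm over their backs; the gripper's body (76 mm by 85 mm) begins 54 mm behind the grasp point. The pads swing forward as they close: fully open they stand 13 mm farther back than shut.
Start: joints at [-0.851, 0.385, 0.008, 0, -1.194, -0.259], TCP at [0.278, -0.56, 0.231] pointing down, gripper open.
Joint ranges: [-3.14, 3.14], [-1.21, 2.06], [-1.07, 1.41], [-3.16, 2.05], [-2.99, -0.16], [-3.1, 3.1]. Speed limits (rad/s): [2.79, 2.79, 3.14, 3.14, 3.14, 3.14].

### API

Orientations are given as a unit quaternion [x, y, z, w].
In Python, from cell import r gives the robot as it stands.
- The arm moves only by the tool jog_arm, never from a script. Its argument "increments" is one flat list of numbers, 7 for each row, row after row: the shift along the tool's x, y, z normalised to -1 to 1, where 1 is 500 mm, then the turn, a rotation vector about the tool's x, y, z normalised to -1 to 1, where 1 is 60 degrees, then the closure, from 0 (fully open) to 1 (shut). A call has 1 to 5 rows; each row is the pose to reach, as a shift and turn from the pose commanded when the call began, along the tool's axes at that moment; what a row does not reach only later rows make up. A row lasts 1/8 s, in which the tool goes at most 62.5 mm and 10.7 degrees, less where a joint would pass 70% of its speed; a pose out of reach is approached as far as the arm can. A call with a number of a shift or a turn outside -1 to 1 is refused whole. A call with a gripper value outside its range is refused whole. The fingers move at their own pace and stop on an object; "squeeze" is the grip in N (left out, the last holds). Time passes only in rows, so rows that repeat a pose let the fingers close. It gives the time, the measured TCP pose, the force, the opening and the grip force at its end, in the units of the state.
- r.state(): the state, without advancing time (a new reading comes with each control period).
- r.camera(name): name is "scene" or "top" or "wrist"; returns a dict with "pixels" (400x640x3 uint8, blue, green, red), "fx", "fy", "cx", "cy" (pixels), "R" (3x3) and "t" (3): a world point X has camera coordinates R X + t; the wrist camera has in their place "mount" (4x4, takes a point from camera to tool coordinates, whose origin is the TCP and whose axes are the flange's). Camera axes: x right, y down, z forward; pixel columns grow to the right and rows downward; lengths in m; the calibration is good to about 2 mm. A picture is of the moment at which its call begins: read the wrist's pose just before it. There is no depth.
- r.close_job(): hands the job in; it is judged then, once.
The state is a dict: "time_s": time; "q": joint angles; "qd": joint speeds; "effort": joint torques, N m; "tool_pos": TCP position; "tool_rot": TCP orientation; "ft_force": force on the tool from outside, world axes, zero at the start; "ft_torque": the same for the moment, N m; "finger_gap": finger opening in m; "grip_force": force on a finger pad.
Only numpy, scipy, OpenCV 4.12 (cv2) and the standard library are available. Lean on these libraries where they do the work, as an engineer would, in place of code of your own. Each camera call takes 0.05 s, during which the arm holds its last target. There are 200 camera calls.

## Working session

There is one attempt and no reset: what is moved stays moved. The work goes in short steps, Python scripts to look and compute and a tool call to move; the robot and the scene stay as the last step left them, time stands still between calls to the robot, and variables do not carry over. Pictures are saved under pics/ and viewed, at most 10 in all, crops included, and the job is handed in when it is done.

Besides the shell and the picture viewer there is one more tool, called after "Request:" as name(argument=value, ...) on one line, values as JSON. jog_arm: Moves the arm, as the interface text tells. Scaled input: -1 to 1 covers 500 mm each way for a shift and 60 degrees each way for a turn. Its arguments: {"type":"object","properties":{"increments":{"type":"array","items":{"type":"number"}},"squeeze":{"type":"number"}},"required":["increments"]}

```bash
mkdir -p pics; python3 - <<'E'
from cell import r
import cv2,numpy as np
print(r.state(), r.hold_point_z)
for n in("scene","top"):
    c=r.camera(n); cv2.imwrite(f"pics/{n}0.png",c["pixels"]); 
    np.savez(f"{n}.npz",**{k:c[k] for k in c}); print({k:c[k] for k in c if k!="pixels"})
E
```

```text
{'time_s': 0.0, 'q': array([-8.51386168e-01,  3.85534502e-01,  6.62511514e-03, -5.15611507e-04,
       -1.19398068e+00, -2.58597823e-01]), 'qd': array([-0.00019274,  0.00116808, -0.00067509,  0.000451  , -0.00107391,
       -0.00045211]), 'effort': array([-9.87786893e-05, -3.92291987e+01,  1.88403761e+01,  4.18612272e+00,
       -4.57141141e-03, -3.25740928e-06]), 'tool_pos': array([ 0.27768343, -0.55927488,  0.23023214]), 'tool_rot': array([-2.28280244e-01,  9.73594873e-01,  1.03673839e-03, -2.80228052e-04]), 'ft_force': array([ 0.41265444, -0.2784465 ,  0.30422542]), 'ft_torque': array([0.03853074, 0.00054979, 0.0357362 ]), 'grip_force': 0.0, 'finger_gap': 0.08477586251033228} -0.0187
{'fx': 407.10325580935194, 'fy': 407.10325580935194, 'cx': 320.01734608301115, 'cy': 198.8879258587429, 'R': array([[-0.64064191, -0.76780296, -0.00752124],
       [-0.55705449,  0.47149386, -0.68365476],
       [ 0.52845837, -0.43378815, -0.72976681]]), 't': array([0.41282873, 0.37503845, 0.71201682])}
{'fx': 500.9961776467351, 'fy': 500.9961776467351, 'cx': 318.1350985051529, 'cy': 204.65710227763165, 'R': array([[-2.47454261e-02, -9.99684900e-01, -4.21479906e-03],
       [-9.84351337e-01,  2.51012484e-02, -1.74420105e-01],
       [ 1.74470942e-01, -1.67256724e-04, -9.84662309e-01]]), 't': array([0.03363281, 0.57616074, 1.25282688])}
```

View pics/scene0.png

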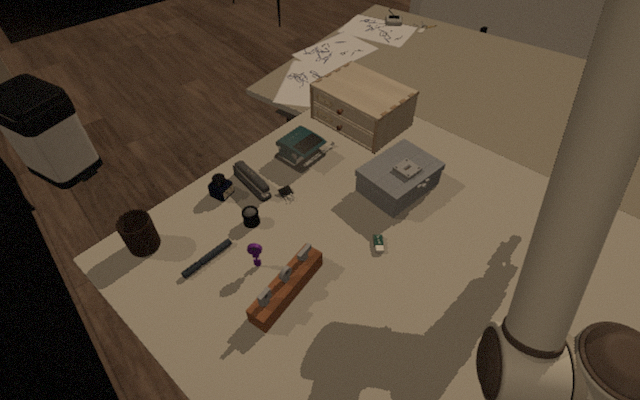

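View pics/top0.png

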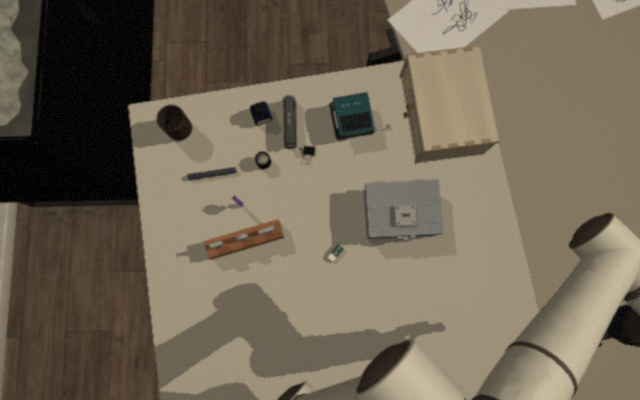

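The scene view shows the rack at about (285,290) with three grey keys at (265,297), (286,272) and (304,253). The purple look-alike is at (255,250) and the lock plate is at (406,168). In the top view the rack is at (245,240), the purple key at (238,201) and the lock plate at (404,216). Candidates for the round key are the three grey keys; the purple one is excluded. Next is a close crop to choose.

```bash
python3 - <<'E'
import cv2,numpy as np
s=cv2.imread("pics/scene0.png");t=cv2.imread("pics/top0.png")
def c(im,x,y,w,h,k):
    o=cv2.resize(im[y:y+h,x:x+w],None,fx=k,fy=k,interpolation=cv2.INTER_CUBIC)
    return np.clip(o*1.5,0,255).astype(np.uint8)
a=c(s,240,235,90,100,4.44444)   # 400x444
b=c(t,200,215,90,50,4.44444)    # 400x222
d=c(t,360,175,90,70,4.444)[:222]
o=np.zeros((600,800,3),np.uint8)
o[:444,:400]=a[:444,:400]; o[:222,400:]=b[:222,:400]; 
o[222:222+len(d),400:400+d.shape[1]]=d[:, :400]
cv2.imwrite("pics/crop.png",o[:540])
E
```

```text
(no output)
```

View pics/crop.png

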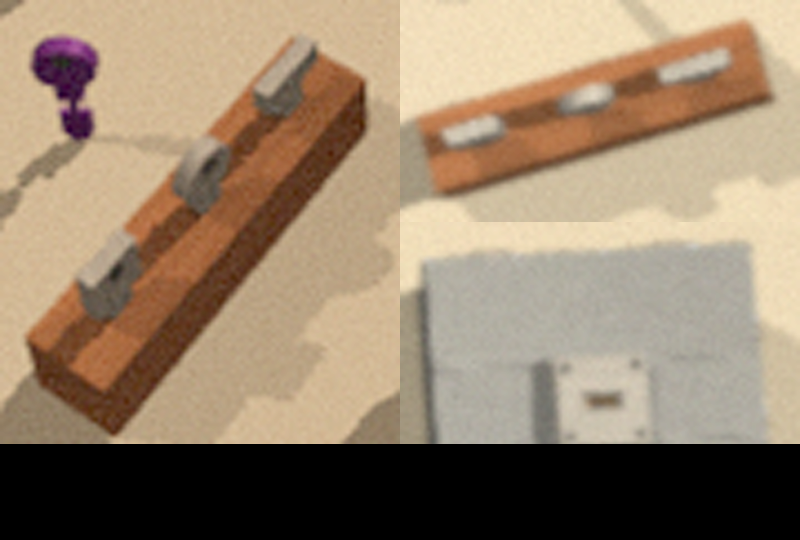

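The crop shows the square key nearest the left end at (265,297), the round key in the middle at (285.4,273.7) and the oblong key at (304,255), all in scene pixels. In the top view the top of the round bow is at (242,237) and the keyway is at (406,215), running along the image's x.

```bash
cat > h.py <<'E'
import numpy as np
def ray(c,u,v,z):
    d=c["R"].T@np.array([(u-c["cx"])/c["fx"],(v-c["cy"])/c["fy"],1]);o=-c["R"].T@c["t"]
    return o+d*(z-o[2])/d[2]
E
python3 - <<'E'
import numpy as np
from h import ray
np.set_printoptions(precision=4,suppress=True)
T=dict(np.load("top.npz"));S=dict(np.load("scene.npz"))
k=4.4444
tp=lambda x,y:(200+(x-400)/k,215+y/k)
lp=lambda x,y:(360+(x-400)/k,175+(y-222)/k)
sp=lambda x,y:(240+x/k,235+y/k)
print("round top",ray(T,*tp(587,98),.086),"scene",ray(S,*sp(202,172),.072))
print("square",ray(T,*tp(475,131),.085),"oblong",ray(T,*tp(694,65),.078))
print("rack",[ray(T,*tp(*p),.046) for p in((422,122),(750,22),(773,98))])
print("scene rack",[ray(S,*sp(*p),.046) for p in((28,340),(108,390),(365,82))])
print("mouth",ray(T,*lp(603,400),.085))
print("plate",[ray(T,*lp(*p),.085) for p in((557,360),(647,357))])
print("box",[ray(T,*lp(*p),.075) for p in((424,262),(750,243))])
E
```

```text
round top [0.4931 0.2115 0.086 ] scene [0.4946 0.2158 0.072 ]
square [0.4762 0.2747 0.085 ] oblong [0.5113 0.152  0.078 ]
rack [array([0.4861, 0.3135, 0.046 ]), array([0.5399, 0.1224, 0.046 ]), array([0.495 , 0.1096, 0.046 ])]
scene rack [array([0.4889, 0.3177, 0.046 ]), array([0.4467, 0.304 , 0.046 ]), array([0.4992, 0.1147, 0.046 ])]
mouth [ 0.5385 -0.2008  0.085 ]
plate [array([ 0.5622, -0.1759,  0.085 ]), array([ 0.5626, -0.2272,  0.085 ])]
box [array([ 0.6233, -0.1036,  0.075 ]), array([ 0.6297, -0.2927,  0.075 ])]
```

```bash
cat >> h.py <<'E'
from scipy.spatial.transform import Rotation as Ro
def tgt(yawy):  # tool z down, tool y at angle yawy (deg)
    a=np.radians(yawy);y=np.array([np.cos(a),np.sin(a),0]);z=np.array([0,0,-1.])
    return Ro.from_matrix(np.column_stack([np.cross(y,z),y,z]))
def inc(s,p,yawy):
    R=Ro.from_quat(s["tool_rot"])
    d=R.inv().apply(np.array(p)-s["tool_pos"])/.5
    w=(R.inv()*tgt(yawy)).as_rotvec()/np.radians(60)
    y=R.as_matrix()[:,1]
    print("t",round(s["time_s"],2),"pos",s["tool_pos"].round(4),"yaw_y",np.degrees(np.arctan2(y[1],y[0])).round(2),"inc",np.r_[d,w].round(4).tolist(),"F",s["ft_force"].round(1),"gap",round(s["finger_gap"],4),"grip",round(s["grip_force"],1))
E
python3 - <<'E'
from cell import r
from h import *
inc(r.state(),[.5,-.2,.27],181)
print(r.camera("wrist")["mount"])
E
```

```text
t 0.1 pos [ 0.2777 -0.5593  0.2303] yaw_y 116.39 inc [-0.7177, 0.4463, -0.0785, 0.0018, 0.001, -1.0768] F [0.  0.1 0.1] gap 0.0854 grip 0.0
[[ 5.75303004e-04 -9.44418312e-01 -3.28745679e-01  8.44241023e-02]
 [ 9.99998902e-01  9.92277972e-04 -1.10061710e-03 -5.87568365e-04]
 [ 1.36565004e-03 -3.28744685e-01  9.44417846e-01 -1.41821173e-01]
 [ 0.00000000e+00  0.00000000e+00  0.00000000e+00  1.00000000e+00]]
```

Request:
jog_arm(increments=[-0.71,0.45,-0.04,0,0,-1,0,-0.71,0.45,-0.04,0,0,-1,0,-0.71,0.45,-0.04,0,0,-1,0,-0.71,0.45,-0.04,0,0,-1,0,-0.71,0.45,-0.04,0,0,-1,0])

```text
time_s: 0.78
tool_pos: [0.4404, -0.2909, 0.2462]
tool_rot: [-0.646, 0.763, 0.0, 0.0]
ft_force: [1.6, -0.3, -0.5]
finger_gap: 0.0855
grip_force: 0.0
```

```bash
python3 - <<'E'
from cell import r
from h import *
inc(r.state(),[.54,-.2,.23],181)
E
```

```text
t 0.78 pos [ 0.4404 -0.2909  0.2462] yaw_y 170.47 inc [-0.2124, -0.1663, 0.0324, 0.0, 0.0001, -0.1755] F [ 1.6 -0.3 -0.5] gap 0.0855 grip 0.0
```

Request:
jog_arm(increments=[-0.21,-0.166,0.03,0,0,-0.175,0,-0.21,-0.166,0.03,0,0,-0.175,0,-0.21,-0.166,0.03,0,0,-0.175,0,-0.21,-0.166,0.03,0,0,-0.175,0])

```text
time_s: 1.27
tool_pos: [0.5395, -0.2032, 0.2305]
tool_rot: [0.711, -0.703, -0.001, 0.0]
ft_force: [-0.7, 0.2, -0.1]
finger_gap: 0.0856
grip_force: 0.0
```

```bash
python3 - <<'E'
from cell import r
from h import *
import cv2
s=r.state();inc(s,[.494,.213,.25],195.8)
c=r.camera("wrist");np.savez("w1.npz",pos=s["tool_pos"],rot=s["tool_rot"],**c)
cv2.imwrite("pics/w1.png",np.clip(c["pixels"]*1.4,0,255).astype(np.uint8))
E
```

```text
t 1.27 pos [ 0.5395 -0.2032  0.2305] yaw_y -179.32 inc [-0.8334, 0.0812, -0.0387, 0.0014, 0.0004, -0.252] F [-0.7  0.2 -0.1] gap 0.0856 grip 0.0
```

View pics/w1.png

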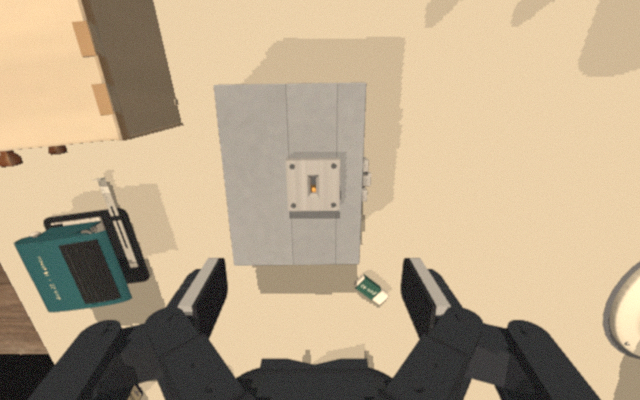

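The wrist view has the lock plate at (314,185) and the keyway at (314,185), running vertically in the image. I'll enlarge it.

```bash
python3 - <<'E'
import cv2,numpy as np
im=cv2.imread("pics/w1.png")[150:220,280:350]
cv2.imwrite("pics/w1c.png",cv2.resize(im,None,fx=8,fy=8,interpolation=cv2.INTER_CUBIC))
E
```

```text
(no output)
```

View pics/w1c.png

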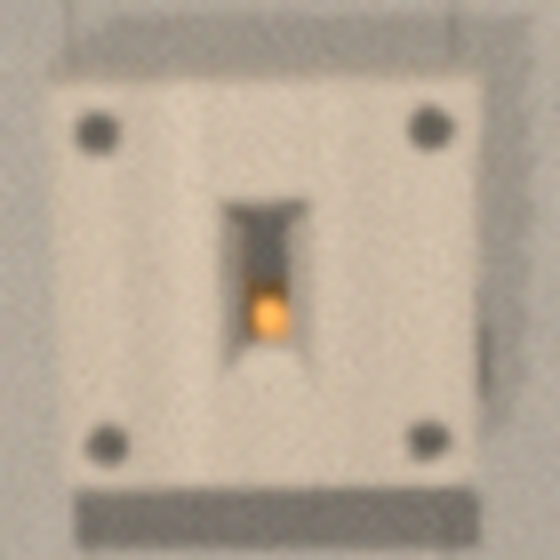

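The plate screws are at crop (97,132), (430,129), (428,439) and (106,444). The mouth spans about x 223–308, y 203–365.

```bash
cat >> h.py <<'E'
def wcam(f):
    d=np.load(f); Rt=Ro.from_quat(d["rot"]).as_matrix(); M=d["mount"]
    Rw=Rt@M[:3,:3]; o=Rt@M[:3,3]+d["pos"]
    return dict(fx=d["fx"],fy=d["fy"],cx=d["cx"],cy=d["cy"],R=Rw.T,t=-Rw.T@o)
E
python3 - <<'E'
from h import *
np.set_printoptions(precision=4,suppress=True)
W=wcam("w1.npz"); f=lambda x,y:ray(W,280+(x+.5)/8-.5,150+(y+.5)/8-.5,.085)
P=[f(*p) for p in((97,132),(430,129),(428,439),(106,444))]
print(*P,"mean",np.mean(P,0)); print("mouth top L/R",f(223,203),f(308,203),f(266,285))
v=P[1]-P[0]+P[2]-P[3];print("x-dir",np.degrees(np.arctan2(v[1],v[0])))
v=P[0]-P[3]+P[1]-P[2];print("y-dir",np.degrees(np.arctan2(v[1],v[0])))
C=[f(*p) for p in((50,85),(478,82),(480,482),(72,492))];print("corners",np.mean(C,0),C)
E
```

```text
[ 0.5614 -0.219   0.085 ] [ 0.5216 -0.2198  0.085 ] [ 0.5205 -0.1803  0.085 ] [ 0.5607 -0.1791  0.085 ] mean [ 0.5411 -0.1996  0.085 ]
mouth top L/R [ 0.5463 -0.2104  0.085 ] [ 0.536  -0.2105  0.085 ] [ 0.541  -0.2001  0.085 ]
x-dir -178.55907257037273
y-dir -88.7377767195584
corners [ 0.5405 -0.1994  0.085 ] [array([ 0.5669, -0.2246,  0.085 ]), array([ 0.5161, -0.2256,  0.085 ]), array([ 0.5138, -0.1746,  0.085 ]), array([ 0.565 , -0.1726,  0.085 ])]
```

Request:
jog_arm(increments=[-0.83,0.08,-0.04,0,0,-0.25,0,-0.83,0.08,-0.04,0,0,-0.25,0,-0.83,0.08,-0.04,0,0,-0.25,0,-0.83,0.08,-0.04,0,0,-0.25,0,-0.83,0.08,-0.04,0,0,-0.25,0])

```text
time_s: 1.95
tool_pos: [0.5055, 0.1068, 0.2471]
tool_rot: [0.796, -0.605, 0.0, -0.001]
ft_force: [0.9, 0.5, 0.0]
finger_gap: 0.0854
grip_force: 0.0
```

```bash
python3 - <<'E'
from cell import r
from h import *
inc(r.state(),[.494,.213,.2],195.8)
E
```

```text
t 1.95 pos [0.5055 0.1068 0.2471] yaw_y -164.53 inc [-0.2109, -0.0343, 0.0942, -0.0013, 0.0001, -0.0054] F [0.9 0.5 0. ] gap 0.0854 grip 0.0
```

Request:
jog_arm(increments=[-0.21,-0.034,0.06,0,0,0,0,-0.21,-0.034,0.06,0,0,0,0,-0.21,-0.034,0.06,0,0,0,0])

```text
time_s: 2.33
tool_pos: [0.4936, 0.213, 0.2153]
tool_rot: [0.797, -0.604, -0.0, 0.001]
ft_force: [-0.4, -0.6, -0.8]
finger_gap: 0.0856
grip_force: 0.0
```

```bash
python3 - <<'E'
from cell import r
from h import *
import cv2
s=r.state();inc(s,[.494,.213,.1],195.8)
c=r.camera("wrist");np.savez("w2.npz",pos=s["tool_pos"],rot=s["tool_rot"],**c)
im=np.clip(c["pixels"]*1.4,0,255).astype(np.uint8);cv2.imwrite("pics/w2.png",im)
cv2.imwrite("pics/w2c.png",cv2.resize(im[100:280,200:440],None,fx=3.3333,fy=3.33333,interpolation=cv2.INTER_CUBIC))
E
```

```text
t 2.33 pos [0.4936 0.213  0.2153] yaw_y -164.28 inc [0.0001, -0.0012, 0.2306, 0.0016, -0.0005, -0.0014] F [-0.4 -0.6 -0.8] gap 0.0856 grip 0.0
```

View pics/w2c.png

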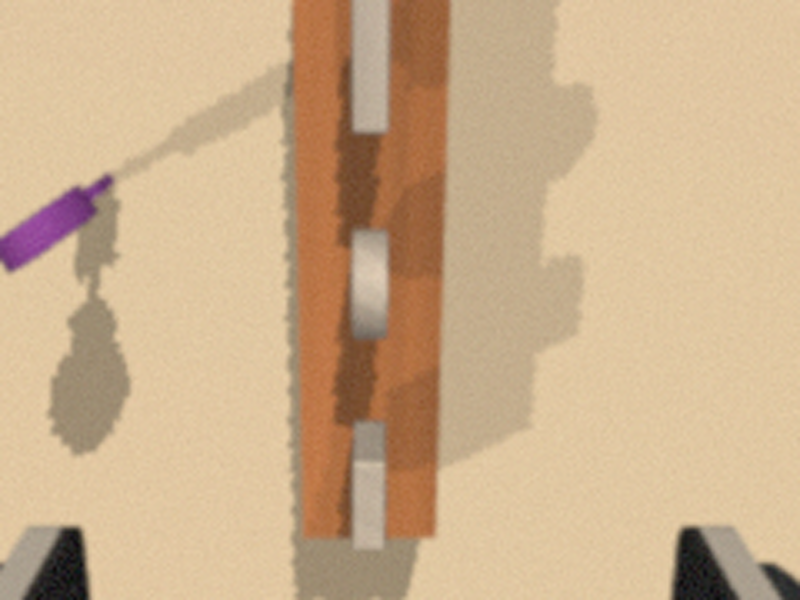

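The wrist crop shows the round bow at crop (370,285), spanning x 352–388 and y 230–340. The square bow is below at (368,490), the oblong above at (370,65), and the purple decoy to the left at (50,225).

```bash
python3 - <<'E'
from h import *
from scipy.optimize import fsolve
W=wcam("w2.npz"); k=3.33333
a=np.radians(15.8);X=np.array([np.cos(a),np.sin(a),0]);Y=np.array([-np.sin(a),np.cos(a),0])
th=np.linspace(0,2*np.pi,200)
def ext(p):
    C=np.r_[p,.072];pts=[]
    for sx in(-5e-3,5e-3):
        pts.append(C+sx*X+.016*(np.cos(th)[:,None]*Y+np.sin(th)[:,None]*np.array([0,0,1])))
    pts=np.vstack(pts);q=pts@W["R"].T+W["t"];u=W["fx"]*q[:,0]/q[:,2]+W["cx"];v=W["fy"]*q[:,1]/q[:,2]+W["cy"]
    return np.array([u.min(),u.max(),v.min(),v.max()])
m=np.array([352,388,230,340])/k+[200,200,100,100]
f=lambda p:np.array([(ext(p)-m)[:2].mean(),(ext(p)-m)[2:].mean()])
p=fsolve(f,[.494,.213],epsfcn=1e-6);print(p,ext(p)-m)
c=[ray(W,200+x/k,100+y/k,.046) for x,y in((293,0),(450,0),(303,537),(436,537))]
v=(c[2]+c[3]-c[0]-c[1]);print("rack dir",np.degrees(np.arctan2(v[1],v[0])),c)
E
```

```text
[0.49570196 0.21612256] [-0.05260617  0.05260617 -0.04877246  0.04877246]
rack dir 105.38683577175004 [array([0.53853318, 0.14676938, 0.046     ]), array([0.49475232, 0.13442376, 0.046     ]), array([0.4916938 , 0.31804716, 0.046     ]), array([0.44735553, 0.30557551, 0.046     ])]
```

```bash
python3 - <<'E'
from cell import r
from h import *
inc(r.state(),[.4957,.2161,.055],195.4)
E
```

```text
t 2.38 pos [0.494  0.2119 0.216 ] yaw_y -164.36 inc [-0.0074, -0.0058, 0.3219, 0.0008, -0.0005, 0.0039] F [-0.1 -0.6 -0.2] gap 0.0854 grip 0.0
```

Request:
jog_arm(increments=[-0.007,-0.006,0.2,0,0,0.004,0,-0.007,-0.006,0.2,0,0,0.004,0,-0.007,-0.006,0.32,0,0,0.004,0,-0.007,-0.006,0.32,0,0,0.004,0.3,-0.007,-0.006,0.32,0,0,0.004,0.5], squeeze=80)

```text
time_s: 3.0
tool_pos: [0.4981, 0.2163, 0.0585]
tool_rot: [0.795, -0.606, 0.001, -0.002]
ft_force: [-0.2, 0.7, 0.3]
finger_gap: 0.052
grip_force: 0.0
```

Request:
jog_arm(increments=[0,0,0,0,0,0,0.7,0,0,0,0,0,0,0.8,0,0,0,0,0,0,1,0,0,0,0,0,0,1,0,0,0,0,0,0,1], squeeze=80)

```text
time_s: 3.62
tool_pos: [0.4968, 0.217, 0.0578]
tool_rot: [0.796, -0.606, 0.0, -0.001]
ft_force: [-1.7, 0.2, 7.8]
finger_gap: 0.0088
grip_force: 78.1
```

```bash
python3 - <<'E'
from cell import r
from h import *
import cv2
s=r.state();inc(s,[.4957,.2161,.2],195.4)
c=r.camera("wrist");cv2.imwrite("pics/w3.png",np.clip(c["pixels"]*1.4,0,255).astype(np.uint8))
E
```

```text
t 3.62 pos [0.4968 0.217  0.0578] yaw_y -164.57 inc [0.0011, 0.002, -0.2845, -0.0016, 0.0003, 0.0005] F [-1.7  0.2  7.8] gap 0.0088 grip 78.1
```

Request:
jog_arm(increments=[0,0,-0.04,0,0,0,1,0,0,-0.08,0,0,0,1,0,0,-0.12,0,0,0,1,0,0,-0.2,0,0,0,1,0,0,-0.24,0,0,0,1])

```text
time_s: 4.3
tool_pos: [0.497, 0.2171, 0.1786]
tool_rot: [0.796, -0.606, 0.001, -0.002]
ft_force: [0.3, 0.9, -0.8]
finger_gap: 0.009
grip_force: 78.0
```

```bash
python3 - <<'E'
from cell import r
from h import *
import cv2
s=r.state();inc(s,[.5408,-.1997,.2],181.3)
c=r.camera("wrist");np.savez("w4.npz",pos=s["tool_pos"],rot=s["tool_rot"],**c)
a=np.clip(c["pixels"]*1.5,0,255).astype(np.uint8)
b=np.clip(r.camera("scene")["pixels"][180:340,200:400]*1.5,0,255).astype(np.uint8)
o=np.hstack([cv2.resize(a[130:400,160:480],(474,400)),cv2.resize(b,(326,261))[:400] if 0 else cv2.copyMakeBorder(cv2.resize(b,(326,261)),0,139,0,0,cv2.BORDER_CONSTANT)])
cv2.imwrite("pics/w4.png",o)
E
```

```text
t 4.3 pos [0.497  0.2171 0.1786] yaw_y -164.59 inc [0.827, 0.1368, -0.0442, -0.0031, 0.0015, 0.2351] F [ 0.3  0.9 -0.8] gap 0.009 grip 78.0
```

View pics/w4.png

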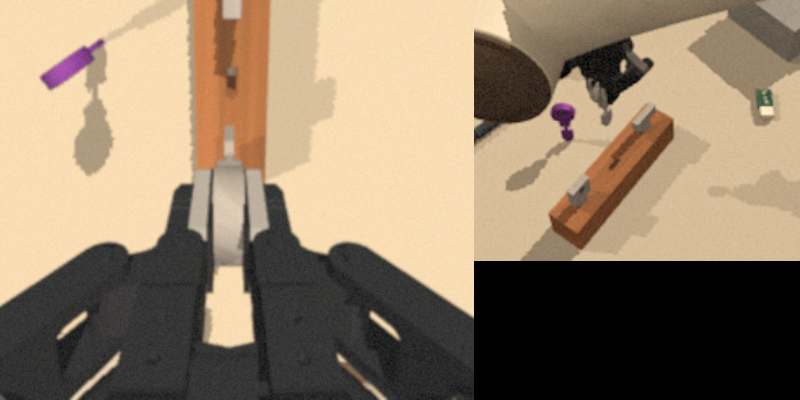

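The round key is gripped and clear of the rack: the slot at composite (232,70) is empty, and the other two keys are still in place.

Request:
jog_arm(increments=[0.827,0.137,-0.04,0,0,0.235,1,0.827,0.137,-0.04,0,0,0.235,1,0.827,0.137,-0.04,0,0,0.235,1,0.827,0.137,-0.04,0,0,0.235,1,0.827,0.137,-0.04,0,0,0.235,1])

```text
time_s: 5.03
tool_pos: [0.5281, -0.0957, 0.1899]
tool_rot: [0.715, -0.699, -0.001, 0.001]
ft_force: [1.2, -0.4, 0.3]
finger_gap: 0.0084
grip_force: 78.0
```

```bash
python3 - <<'E'
from cell import r
from h import *
inc(r.state(),[.5413,-.1997,.2],181.3)
E
```

```text
t 5.03 pos [ 0.5281 -0.0957  0.1899] yaw_y -178.71 inc [0.2086, -0.0217, -0.0203, 0.0016, 0.0002, -0.0001] F [ 1.2 -0.4  0.3] gap 0.0084 grip 78.0
```

Request:
jog_arm(increments=[0.209,-0.022,-0.02,0,0,0,1,0.209,-0.022,-0.02,0,0,0,1,0.209,-0.022,-0.02,0,0,0,1])

```text
time_s: 5.4
tool_pos: [0.5415, -0.2006, 0.1994]
tool_rot: [0.713, -0.701, -0.001, 0.001]
ft_force: [0.1, 1.4, -0.9]
finger_gap: 0.009
grip_force: 78.0
```

```bash
python3 - <<'E'
from cell import r
from h import *
import cv2
ps=[];cs=[]
for i in range(8):
    s=r.state(); c=r.camera("wrist"); ps.append(s["tool_pos"])
print(np.std(ps,0)); s["tool_pos"]=np.mean(ps,0)
inc(s,[.5413,-.1997,.15],181.3)
np.savez("w5.npz",pos=np.mean(ps,0),rot=s["tool_rot"],**c)
a=np.clip(c["pixels"]*1.5,0,255).astype(np.uint8)[120:240,240:400]
cv2.imwrite("pics/w5.png",cv2.resize(a,None,fx=5,fy=5,interpolation=cv2.INTER_CUBIC))
E
```

```text
[0.00028428 0.00123847 0.00057936]
t 5.75 pos [ 0.5417 -0.1979  0.2001] yaw_y -178.62 inc [0.0037, 0.0008, 0.1002, 0.0002, 0.0001, 0.0014] F [ 0.5  0.8 -0.4] gap 0.0089 grip 78.0
```

View pics/w5.png

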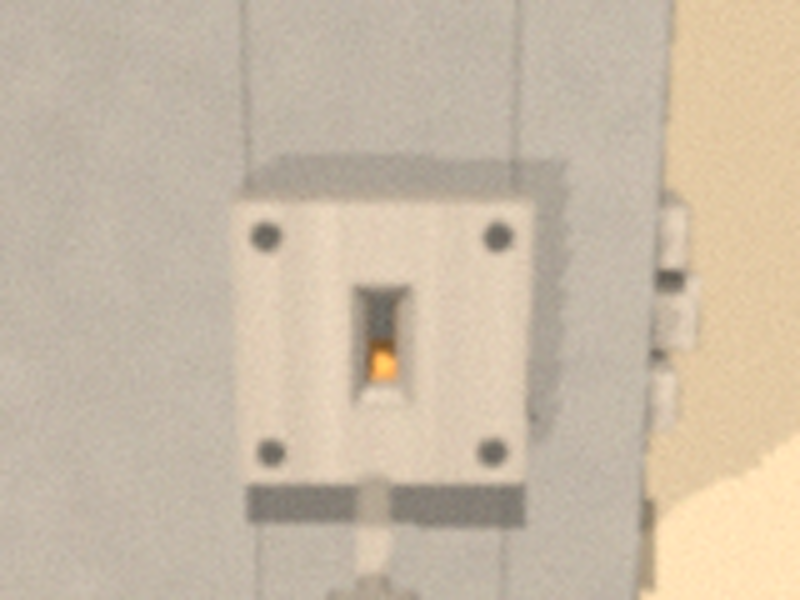

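The screws are at crop (265,237), (497,237), (492,452) and (271,452). The mouth is at (381.5,345). The tip of the held key is visible end-on at about (373.5,478).

```bash
python3 - <<'E'
from h import *
np.set_printoptions(precision=4,suppress=True)
d=np.load("w5.npz");W=wcam("w5.npz"); g=lambda x,y,z:ray(W,240+(x+.5)/5-.5,120+(y+.5)/5-.5,z)
P=[g(*p,.085) for p in((265,237),(497,237),(492,452),(271,452))];m=np.mean(P,0)
v=P[1]-P[0]+P[2]-P[3];w=P[0]-P[3]+P[1]-P[2]
print("mouth",m,"slot",g(381.5,345,.085),[g(381.5,y,.085) for y in (286,405)],np.degrees(np.arctan2(v[1],v[0])),np.degrees(np.arctan2(w[1],w[0])))
R=Ro.from_quat(d["rot"])
zt=d["pos"][2]-.0498
t=g(373.5,478,zt);print("tip",t,"tip in tool",R.inv().apply(t-d["pos"]),"mouth in tool",R.inv().apply(m-d["pos"]))
# expected pixel of ideal tip edges
for x in(-.0035,0,.0035):
    X=d["pos"]+R.apply([x,0,.0498]);q=W["R"]@X+W["t"];print("pix",((W["fx"]*q[0]/q[2]+W["cx"]+.5-240)*5-.5,(W["fy"]*q[1]/q[2]+W["cy"]+.5-120)*5-.5))
E
```

```text
mouth [ 0.5406 -0.2007  0.085 ] slot [ 0.5406 -0.2011  0.085 ] [array([ 0.5409, -0.2118,  0.085 ]), array([ 0.5403, -0.1899,  0.085 ])] -178.57367400425642 -88.32962351750307
tip [ 0.5421 -0.2031  0.1503] tip in tool [ 0.0052 -0.0003  0.0498] mouth in tool [0.0028 0.0011 0.1151]
pix (np.float64(375.94538409289396), np.float64(537.1073321536309))
pix (np.float64(375.988947354903), np.float64(513.6050894261875))
pix (np.float64(376.03299107796073), np.float64(489.8436394746669))
```

Request:
jog_arm(increments=[0.003,0.0028,0.06,0,0,0,1,0.003,0.0028,0.11,0,0,0,1,0.003,0.0028,0.12,0,0,0,1,0.003,0.0028,0.13,0,0,0,1,0.003,0.0028,0.136,0,0,0,1])

```text
time_s: 6.42
tool_pos: [0.5414, -0.1996, 0.1338]
tool_rot: [0.715, -0.699, 0.001, -0.0]
ft_force: [-0.7, -0.2, -0.5]
finger_gap: 0.009
grip_force: 78.0
```

Request:
jog_arm(increments=[0,0,0.004,0,0,0,1,0,0,0.008,0,0,0,1,0,0,0.012,0,0,0,1,0,0,0.012,0,0,0,1])

```text
time_s: 6.92
tool_pos: [0.5407, -0.1997, 0.1269]
tool_rot: [0.715, -0.699, -0.0, 0.0]
ft_force: [0.1, -0.3, -0.6]
finger_gap: 0.009
grip_force: 78.0
```

Request:
jog_arm(increments=[0,0,0.006,0,0,0,1,0,0,0.012,0,0,0,1,0,0,0.016,0,0,0,1,0,0,0.016,0,0,0,1])

```text
time_s: 7.42
tool_pos: [0.5406, -0.1995, 0.1186]
tool_rot: [0.715, -0.699, -0.0, 0.0]
ft_force: [0.3, 0.9, -1.2]
finger_gap: 0.0089
grip_force: 78.0
```

Request:
jog_arm(increments=[0,0,0.004,0,0,0,1,0,0,0.008,0,0,0,1,0,0,0.008,0,0,0,1])

```text
time_s: 7.8
tool_pos: [0.5409, -0.1995, 0.115]
tool_rot: [0.715, -0.699, 0.0, -0.0]
ft_force: [0.4, 2.2, -0.0]
finger_gap: 0.0089
grip_force: 78.1
```

Request:
jog_arm(increments=[0,0,0.003,0,0,0,1,0.001,0,0.006,0,0,0,1,-0.001,0,0.008,0,0,0,1,0,0,0.01,0,0,0,1])

```text
time_s: 8.3
tool_pos: [0.5414, -0.1997, 0.1122]
tool_rot: [0.715, -0.699, 0.001, -0.0]
ft_force: [-2.5, 5.5, 11.2]
finger_gap: 0.0087
grip_force: 79.6
```

Request:
jog_arm(increments=[0,0,0.003,0,0,0,1,0.001,0,0.006,0,0,0,1,-0.001,0,0.008,0,0,0,1,0,0,0.01,0,0,0,1])

```text
time_s: 8.8
tool_pos: [0.5413, -0.1996, 0.1071]
tool_rot: [0.715, -0.699, 0.001, -0.0]
ft_force: [-2.4, 5.1, 11.4]
finger_gap: 0.0087
grip_force: 79.6
```

Request:
jog_arm(increments=[-0.001,0,0.003,0,0,0,1,0,0,0.006,0,0,0,1,-0.002,0,0.008,0,0,0,1,-0.001,0,0.01,0,0,0,1])

```text
time_s: 9.3
tool_pos: [0.5412, -0.1994, 0.1005]
tool_rot: [0.715, -0.699, 0.001, -0.0]
ft_force: [-0.7, 2.1, 8.8]
finger_gap: 0.0085
grip_force: 79.1
```

Request:
jog_arm(increments=[0,0,0.002,0,0,0,1,0.001,0,0.004,0,0,0,1,-0.001,0,0.004,0,0,0,1,0,0,0.004,0,0,0,1])

```text
time_s: 9.8
tool_pos: [0.5413, -0.1994, 0.1002]
tool_rot: [0.715, -0.699, 0.001, -0.0]
ft_force: [-3.3, 4.3, 13.4]
finger_gap: 0.0087
grip_force: 80.0
```

Request:
jog_arm(increments=[0,0,0.002,0,0,0,1,0.001,0,0.004,0,0,0,1,-0.001,0,0.004,0,0,0,1,0,0,0.004,0,0,0,1])

```text
time_s: 10.3
tool_pos: [0.5414, -0.1995, 0.1]
tool_rot: [0.715, -0.699, 0.001, -0.0]
ft_force: [-6.2, 6.7, 22.2]
finger_gap: 0.0087
grip_force: 81.4
```

```bash
python3 - <<'E'
from cell import r
from h import *
import cv2
ps=[];fs=[]
for i in range(6):
    s=r.state(); c=r.camera("wrist"); ps.append(s["tool_pos"]);fs.append(s["ft_force"])
print(np.mean(ps,0).round(4),np.mean(fs,0).round(1))
a=np.clip(c["pixels"]*1.5,0,255).astype(np.uint8)[130:290,220:420]
cv2.imwrite("pics/w6.png",cv2.resize(a,None,fx=3,fy=3,interpolation=cv2.INTER_CUBIC))
E
```

```text
[ 0.5414 -0.1995  0.1   ] [-5.8  4.9 22. ]
```

View pics/w6.png

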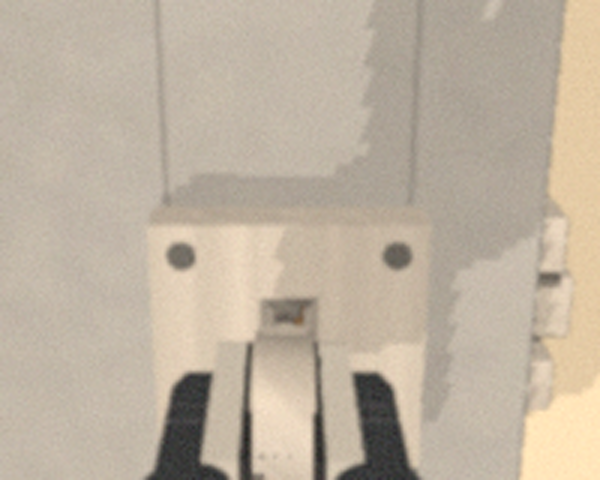

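The measured z agrees with the predicted home position and the push is a firm 22 N, so the key is bottomed. Next I turn it clockwise, which is + about tool z.

Request:
jog_arm(increments=[0,0,-0.001,0,0,0,1,0,0,-0.001,0,0,0.1,1,0,0,-0.001,0,0,0.2,1,0,0,-0.001,0,0,0.3,1,0,0,-0.001,0,0,0.4,1])

```text
time_s: 11.22
tool_pos: [0.5411, -0.1997, 0.1001]
tool_rot: [-0.553, 0.833, -0.001, 0.0]
ft_force: [-5.0, 2.9, 19.2]
finger_gap: 0.0084
grip_force: 81.0
```

```bash
python3 - <<'E'
from cell import r
from h import *
s=r.state();inc(s,[.5406,-.2,.1],91);print(s["ft_torque"])
E
```

```text
t 11.22 pos [ 0.5411 -0.1997  0.1001] yaw_y 157.18 inc [0.001, 0.0007, 0.0002, -0.0022, 0.0, 1.1029] F [-5.   2.9 19.2] gap 0.0084 grip 81.0
[1.13053215 1.81413493 0.09507802]
```

Request:
jog_arm(increments=[0,0,0,0,0,0.12,1,0,0,0,0,0,0.24,1,0,0,0,0,0,0.36,1,0,0,0,0,0,0.48,1,0,0,0,0,0,0.6,1])

```text
time_s: 11.85
tool_pos: [0.5405, -0.1997, 0.1001]
tool_rot: [-0.268, 0.963, -0.001, -0.0]
ft_force: [-6.7, 3.7, 20.8]
finger_gap: 0.0085
grip_force: 81.2
```

Request:
jog_arm(increments=[0,0,0,0,0,0.1,1,0,0,0,0,0,0.2,1,0,0,0,0,0,0.3,1,0,0,0,0,0,0.4,1,0,0,0,0,0,0.4,1])

```text
time_s: 12.48
tool_pos: [0.5403, -0.1994, 0.1001]
tool_rot: [-0.064, 0.998, -0.001, -0.0]
ft_force: [-7.6, 4.8, 21.8]
finger_gap: 0.0088
grip_force: 81.2
```

```bash
python3 - <<'E'
from cell import r
from h import *
s=r.state();inc(s,[.5406,-.2,.1],91);print(s["ft_torque"],s["q"].round(2))
E
```

```text
t 12.47 pos [ 0.5403 -0.1994  0.1001] yaw_y 97.33 inc [-0.0005, -0.0013, 0.0002, -0.0011, -0.0007, 0.1056] F [-7.6  4.8 21.8] gap 0.0088 grip 81.2
[1.65265752 2.37766526 0.08915593] [-0.07  0.43 -0.29  0.   -0.86 -1.37]
```

Request:
jog_arm(increments=[0,0,0,0,0,0.06,1,0,0,0,0,0,0.12,1,0,0,0,0,0,0.18,1,0,0,0,0,0,0.18,1,0,0,0,0,0,0.18,1])

```text
time_s: 13.1
tool_pos: [0.5402, -0.1993, 0.1001]
tool_rot: [0.03, 1.0, -0.001, -0.0]
ft_force: [-8.1, 4.2, 21.4]
finger_gap: 0.0087
grip_force: 81.3
```

```bash
python3 - <<'E'
from cell import r
from h import *
import cv2
s=r.state();inc(s,[.5406,-.2,.1],91);print(s["ft_torque"])
c=r.camera("wrist")["pixels"];t=r.camera("scene")["pixels"]
f=lambda a:np.clip(cv2.resize(a,(400,300),interpolation=cv2.INTER_CUBIC)*1.5,0,255).astype(np.uint8)
cv2.imwrite("pics/w7.png",np.hstack([f(c[130:295,210:430]),f(t[130:340,220:500])]))
E
```

```text
t 13.1 pos [ 0.5402 -0.1993  0.1001] yaw_y 86.58 inc [-0.0008, -0.0013, 0.0002, -0.0011, -0.0007, -0.0737] F [-8.1  4.2 21.4] gap 0.0087 grip 81.3
[1.6826782  2.36055858 0.06098221]
```

View pics/w7.png

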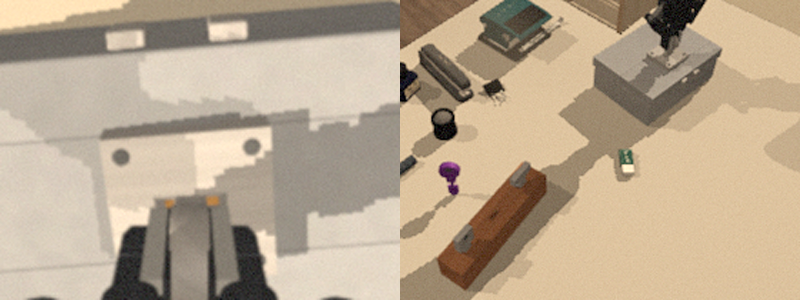

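The key is turned in line with the fingers. The bolt that stood between the two keepers at (125,40) and (228,30) is withdrawn, and the other keys and small things are undisturbed.

```bash
python3 -c "
from cell import r
print(r.close_job())"
```

```text
the job is handed in; nothing more can be done
None
```

The round-bowed key is pushed home and turned about 94° clockwise; I handed the job in with it still gripped and turned, the other two keys in the rack and the bystanders undisturbed. The hand-in gave no verdict, and the plug angle isn't readable, so the full turn is judged from the tool angle and the withdrawn bolt.

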